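# Park the presenter's microphone in its ring holder

### The arm

A 7-joint arm with a two-finger parallel gripper is mounted at the origin on the work surface. World frame = base frame: x ahead of the robot, y to its left, z up, the work surface at z = 0. Lengths are in m, angles in rad, forces in N, time in s.
With the tool pointing down it reaches from about 0.4 to 0.85 m from the base axis. Payload 4.5 kg.
Tool frame: the origin (TCP) lies at the centre of the arm's flange, where the gripper is bolted on; the fingertips stand 173 mm ahead of it and the grasp point (between the pads) lies env.grip_point_offset ahead of it (env.grip_point_offset is the distance from the TCP to the grasp point, in m); z points along the fingers, x is the direction in which the jaws open and shut, and the axes are right-handed (so a half turn about z gives the same grasp; the last joint's range is limited). The gripper opens to 85 mm and grips with 20 to 120 N. Pads are 22 mm wide; open, the fingers measure 114 mm over their backs; the gripper's body (76 mm by 85 mm) begins 54 mm behind the grasp point. The pads swing forward as they close: fully open they stand 13 mm farther back than shut.
Start: joints at [1.236, 0.689, -0.195, 1.565, 0.157, 0.902, -0.215], TCP at [0.225, -0.583, 0.405] pointing down, gripper open.
Joint ranges: [-3.01, 3.01], [-0.46, 2.08], [-1.47, 1.51], [0.13, 2.56], [-1, 4.14], [0.04, 2.09], [-2.66, 2.66]. Speed limits (rad/s): [2.57, 2.57, 3.14, 3.14, 3.14, 3.14, 3.14].

### API

Orientations are given as a 3x3 rotation matrix whose columns are the frame's x, y, z axes.
In Python, from cell import env gives the robot as it stands.
- The arm moves only by the tool jog_arm, never from a script. Its argument "targets" is one flat list of numbers, 5 for each row, row after row: the shift along the tool's x, y, z in units of 30 mm (1.0 is 30 mm), then the turn about the tool's z in units of 5 degrees (1.0 is 5 degrees), then the finger opening in mm, from 0 to 85.4. A call has 1 to 8 rows; each row shifts and turns the commanded pose from where the row before left it, along the tool's axes as they then stand; what a row does not reach is not made up. A row lasts 1/10 s, in which the tool goes at most 50 mm and 8.59 degrees, less where a joint would pass 70% of its speed; a pose out of reach is approached as far as the arm can. A call is refused whole if a number of a shift passes 1 or a number of a turn 1, either way. A call with a gripper value outside its range is refused whole. The fingers move at their own pace and stop on an object; "grip_force" is the grip in N (left out, the last holds). Time passes only in rows, so rows that do not move let the fingers close. It gives the time, the measured TCP pose, the force and the opening at its end, in the units of the state.
- env.state(): the state, without advancing time (a new reading comes with each control period).
- env.snapshot(name): name is "side" or "top"; returns (picture, depth): 384x512x3 uint8, red, green, blue; 384x512 float32, m along the optical axis (not along the pixel's ray), 0 where there is no reading.
- env.camera_params(name): a dict with "camera_matrix" (3x3 intrinsics, pixels), "k1" (the pictures are not rectified: a ray, as slopes to the right and down, at radius r is drawn at 1 + k1 r^2 times it, then the intrinsics apply), "origin" and "attitude" of the camera in the world. Camera axes: x right, y up, looking along -z (the intrinsics and any distortion apply to the point x, -y, -z); pixel columns grow to the right and rows downward; lengths in m; the calibration is good to about 2 mm. A picture is of the moment at which its call begins. camera_params takes no time and is no camera call.
- env.finish_job(): hands the job in, once; it reports no verdict.
The state is a dict: "clock": time; "q": joint angles; "joint_vel": joint speeds; "effort": joint torques, N m; "ee_pos": TCP position; "ee_rot": TCP orientation; "ft_force": force on the tool from outside, world axes, zero at the start; "moment": the same for the moment, N m; "gripper_width": opening from 0.0 (shut) to 1.0 (fully open).
Only numpy, scipy, OpenCV 4.12 (cv2) and the standard library are available. Lean on these libraries where they do the work, as an engineer would, in place of code of your own. Each camera call takes 0.05 s, during which the arm holds its last target. There are 200 camera calls.

### The job

Tonight's talk is about to start: take the yellow-headed microphone out of the charger and lower it, handle first, down through the white ring of the desk holder until its head catches on the ring. Let go only when the head is just above or resting on the ring, so it does not crash down, and leave the red and blue microphones standing in the charger.

Things in the scene. Friction and masses are not known exactly. Their poses are not given: they have to be found in the camera images.
- mic_yellow: Wireless hand microphone with yellow head, about 240 g, 166 mm long, upright in any well of the charger. Origin: centre of the handle's flat foot, 6 mm above the table at the start; z up along it. Round black handle, 23 mm diameter at the foot, 29 mm at z=120 mm; head: cone to 54 mm diameter at z=134, straight band of 54 mm diameter z=134 to 152 (grasp here), low dome to z=166.
- mic_red: Bystander: the same microphone with a red head, in another well; origin at its foot, z up. The black charger is a fixed block 330 x 90 mm, 50 mm high, with three wells in a row along its length, 110 mm apart, 28 mm wide and 44 mm deep: microphones lift straight out; the heads of those left standing reach 172 mm above the table.
- mic_blue: Bystander: the same microphone with a blue head, in the remaining well; origin at its foot, z up.
- holder_ring (a point): Centre of the upper rim of the white ring on the fixed desk holder, z up, 150 mm above the table. Ring level, 45 mm inside, 56 mm outside diameter, 16 mm high, open through. An arm runs along its +x to a post 85 mm away; nothing is higher than the rim. Foot plate 8 mm thick below. With the head seated, the microphone's foot hangs 129 mm below this point, free.
Mind the look-alikes: they are no part of the job. What is meant by the mic_yellow is not turquoise, and is the larger of those in its own colour. Several things look just like the part that bears holder_ring: the one meant starts farthest to the robot's right.

How it is judged:
On the way:
1. the yellow microphone, still held by the fingers, is lowered handle-down into the ring until its head is within 30 mm of its seat (contact force between the fingers and mic_yellow above 0.5 N and z of mic_yellow in the frame of holder_ring below -0.099 m and horizontal distance between mic_yellow and holder_ring below 0.03 m and angle between mic_yellow's own z axis and vertical below 0.35 rad), for 0.05 s.
At the end, for the whole second after the job is handed in: The yellow microphone hangs at rest in the ring by its head: foot 129 mm below the rim (within 12 mm), within 30 mm of the ring's axis, leaning less than 12 degrees; the red and blue microphones still stand in the charger (feet moved less than 30 mm, leaning less than 11 degrees) (horizontal distance between mic_yellow and holder_ring below 0.03 m and z of mic_yellow in the frame of holder_ring between -0.141 and -0.117 m and angle between mic_yellow's own z axis and vertical below 0.21 rad and linear speed of mic_yellow below 0.03 m/s and distance of each of mic_red, mic_blue from where it was at the start of the episode below 0.03 m and angle between each of mic_red, mic_blue's own z axis and vertical below 0.2 rad); the robot touches nothing.
It fails at once if the red or the blue microphone is lifted, knocked out or tipped (foot moved over 30 mm or leaning over 20 degrees) (distance of any of mic_red, mic_blue from where it was at the start of the episode above 0.03 m or angle between any of mic_red, mic_blue's own z axis and vertical above 0.35 rad).
It also fails if it takes over 40 s, if anything falls off the work surface, if the arm or the gripper's body presses on something with over 40 N, if the wrist force passes 120 N, or if a joint passes its speed limit or range.

## Working session

There is one attempt and no reset: what is moved stays moved. The work goes in short steps, Python scripts to look and compute and a tool call to move; the robot and the scene stay as the last step left them, time stands still between calls to the robot, and variables do not carry over. Pictures are saved under pics/ and viewed, about 8 in all and at most 12, crops included, and the job is handed in when it is done.

Besides the shell and the picture viewer there is one more tool, called after "Request:" by a JSON object that holds its "name" and its "arguments", one argument or row to a line. jog_arm: Moves the arm, as the interface text tells. Its arguments: {"type":"object","properties":{"targets":{"type":"array","items":{"type":"number"}},"grip_force":{"type":"number"}},"required":["targets"]}

```bash
mkdir -p pics; ls; python3 - <<'E'
from cell import env
import cv2,numpy as np,pickle
print(env.grip_point_offset); s=env.state(); print(s)
d={}
for n in("top","side"):
    p,z=env.snapshot(n); c=env.camera_params(n); d[n]=(p,z,c); print(n,c)
    cv2.imwrite(f"pics/{n}0.png",p[:,:,::-1])
pickle.dump(d,open("d.pkl","wb"))
E
```

```text
pics
0.1547
{'clock': 0.0, 'q': array([ 1.2358009 ,  0.68999114, -0.19452411,  1.56638722,  0.15731532,
        0.90250049, -0.21509424]), 'joint_vel': array([-0.001079  , -0.00045519, -0.00201654,  0.00062536,  0.00090069,
        0.00112032,  0.00146047]), 'effort': array([-6.62698149e-04, -5.39611208e+01, -1.26669880e+00, -1.58546090e+01,
        9.15558077e-03,  9.27497662e-03,  2.69554346e-05]), 'ee_pos': array([ 0.22515905, -0.58266335,  0.40386803]), 'ee_rot': array([[ 3.60596554e-01, -9.32721535e-01, -8.14705037e-04],
       [-9.32719984e-01, -3.60597445e-01,  1.70719887e-03],
       [-1.88612171e-03,  1.44281639e-04, -9.99998211e-01]]), 'ft_force': array([ 0.54465212, -0.02131453,  0.57364641]), 'moment': array([-0.02644995,  0.03725834,  0.0266386 ]), 'gripper_width': 0.9995515162280721}
top {'camera_matrix': array([[380.12241868,   0.        , 254.75567981],
       [  0.        , 380.12241868, 193.73393574],
       [  0.        ,   0.        ,   1.        ]]), 'k1': -0.09675663363404613, 'origin': array([ 0.40750772, -0.02746166,  0.95865407]), 'attitude': array([[-0.00318699,  0.99952844, -0.03054066],
       [-0.99992703, -0.00354117, -0.01154973],
       [-0.01165244,  0.03050163,  0.99946679]])}
side {'camera_matrix': array([[393.35804735,   0.        , 256.14189902],
       [  0.        , 393.35804735, 190.64390218],
       [  0.        ,   0.        ,   1.        ]]), 'k1': -0.023176090019596463, 'origin': array([-0.06135369,  0.61297395,  0.68255037]), 'attitude': array([[-0.79949841,  0.32724419, -0.50369984],
       [-0.60023941, -0.46693575,  0.64937174],
       [-0.02269234,  0.82151217,  0.56973925]])}
```

View pics/top0.png

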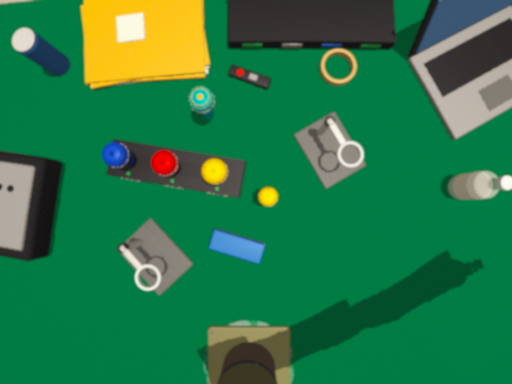

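View pics/side0.png

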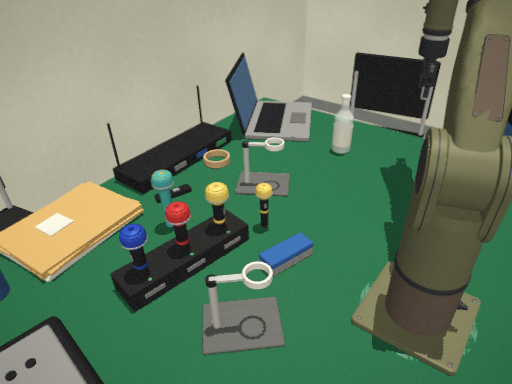

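Candidates for the yellow microphone, in top-view pixels:
- Large yellow head in the charger at (215,172).
- Small yellow-headed one at (268,197).
- Turquoise-headed one at (202,98).
- Red (164,163) and blue (116,155) are bystanders.

Candidates for the ring are (350,153) and (148,278). The tan loop at (339,67) is not one. Image right is the robot's right, so I choose the yellow head at (215,172) and the ring at (350,153). Next I measure both.

```bash
cat > h.py <<'E'
import numpy as np,cv2
def ray(c,uv):
    K=c["camera_matrix"];k=c["k1"]
    p=(np.asarray(uv,float)-K[:2,2])/K[0,0]
    p=cv2.undistortPoints(np.array([[uv]],float),K,np.array([k,0,0,0.]))[0,0]
    d=c["attitude"]@np.array([p[0],-p[1],-1]); return c["origin"],d
def plane(c,uv,z):
    o,d=ray(c,uv); return o+d*(z-o[2])/d[2]
def cross(c1,u1,c2,u2):
    o1,d1=ray(c1,u1);o2,d2=ray(c2,u2)
    t=np.linalg.lstsq(np.c_[d1,-d2],o2-o1,rcond=None)[0]
    a,b=o1+d1*t[0],o2+d2*t[1]; return (a+b)/2,np.linalg.norm(a-b)
def blobs(p,kind,amin=60):
    h=cv2.cvtColor(p,cv2.COLOR_RGB2HSV)
    lo,hi={"yellow":((20,130,90),(32,255,255)),"white":((0,0,165),(180,45,255)),"red":((0,180,90),(6,255,255)),"blue":((112,180,60),(125,255,255))}[kind]
    m=cv2.inRange(h,lo,hi)
    cs,_=cv2.findContours(m,cv2.RETR_CCOMP,cv2.CHAIN_APPROX_NONE)
    return m,[c for c in cs if cv2.contourArea(c)>amin]
def hit(c,z,uv):   # depth point
    o,d=ray(c,uv); return o+d*z
E
python3 - <<'E'
from h import *
import pickle
d=pickle.load(open("d.pkl","rb"))
for n in("top","side"):
    p,z,c=d[n]
    for k in("yellow","red","blue","white"):
        for b in blobs(p,k)[1]:
            (u,v),r=cv2.minEnclosingCircle(b)
            if r>40: continue
            P=plane(c,(u,v),.15)
            print(n,k,np.round([u,v,r],1),cv2.contourArea(b),"z=.15:",P.round(4),"depthpt",hit(c,z[int(v),int(u)],(u,v)).round(3))
p=d["top"][0]; a=cv2.resize(p[120:230,170:390],None,fx=3,fy=3,interpolation=2)
q=d["side"][0]; b=cv2.resize(q[120:240,170:390],None,fx=3,fy=3,interpolation=2)
cv2.imwrite("pics/crop.png",np.vstack([a,b])[:600,:,::-1]) 
E
```

```text
top yellow [267.5 196.3  10.1] 291.0 z=.15: [ 0.4266 -0.0452  0.15  ] depthpt [ 0.427 -0.046  0.131]
top yellow [213.7 170.8  13.6] 528.0 z=.15: [0.4816 0.0695 0.15  ] depthpt [0.479 0.067 0.174]
top yellow [130.  27.  20.] 836.0 z=.15: [0.8062 0.2597 0.15  ] depthpt [0.865 0.302 0.031]
top red [163.1 162.2  12.5] 451.5 z=.15: [0.501  0.1791 0.15  ] depthpt [0.498 0.173 0.175]
top white [137.5 267.5  27.1] 715.0 z=.15: [0.2743 0.2347 0.15  ] depthpt [0.273 0.237 0.144]
top white [147.5 277.   10.3] 290.5 z=.15: [0.2541 0.2129 0.15  ] depthpt [0.227 0.255 0.01 ]
top white [506.5 182.4   7.8] 136.5 z=.15: [ 0.4555 -0.5764  0.15  ] depthpt [ 0.452 -0.541  0.202]
top white [485.  184.4  13.7] 434.0 z=.15: [ 0.4509 -0.5246  0.15  ] depthpt [ 0.451 -0.526  0.148]
top white [  9.8 188.1   5.2] 70.0 z=.15: [0.4469 0.5319 0.15  ] depthpt [0.448 0.553 0.119]
top white [343.2 142.1  27.6] 745.0 z=.15: [ 0.5425 -0.2084  0.15  ] depthpt [ 0.543 -0.21   0.144]
top white [350.3 153.7  10. ] 282.0 z=.15: [ 0.5173 -0.2233  0.15  ] depthpt [ 0.537 -0.258  0.005]
top white [22.5 39.  12.5] 400.5 z=.15:
[... 499 characters left out ...]
] depthpt [0.49  0.184 0.173]
side blue [132.  235.5  13.3] 451.5 z=.15: [0.5221 0.2836 0.15  ] depthpt [0.5   0.296 0.17 ]
side blue [133.5 234.    6.3] 69.5 z=.15: [0.5234 0.2787 0.15  ] depthpt [0.501 0.292 0.171]
side white [240.5 275.   31.9] 790.5 z=.15: [0.2711 0.2376 0.15  ] depthpt [0.275 0.233 0.144]
side white [257.  273.   12.2] 243.5 z=.15: [0.2497 0.2162 0.15  ] depthpt [0.336 0.106 0.002]
side white [ 53.5 223.5  18.8] 395.5 z=.15: [0.6951 0.3591 0.15  ] depthpt [0.865 0.302 0.031]
side white [266. 142.  18.] 233.0 z=.15: [ 0.5342 -0.2076  0.15  ] depthpt [ 0.535 -0.208  0.15 ]
side white [297.5 117.5  11. ] 226.0 z=.15: [ 0.549  -0.4026  0.15  ] depthpt [ 0.694 -0.644  0.023]
```

View pics/crop.png

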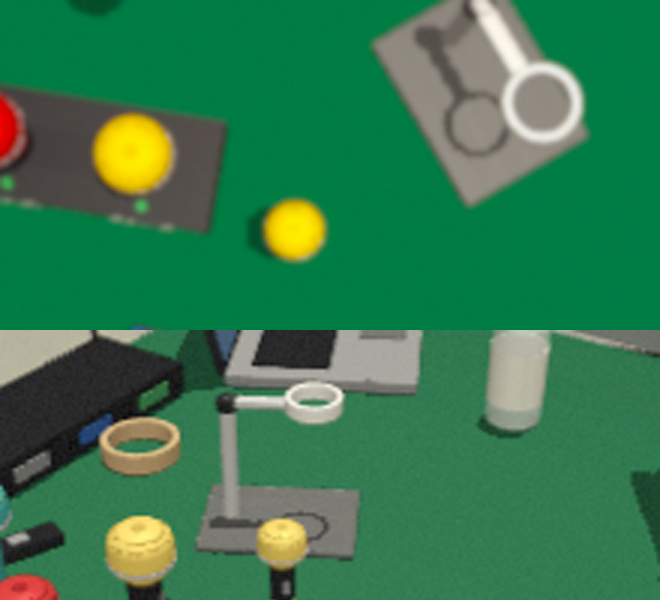

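The crop confirms both choices. The charger mic has the large yellow head, the other yellow one is a mini mic, and the right-hand white ring has its arm running to the upper left. Next I refine both centres with depth-based fits.

```bash
cat >> h.py <<'E'
def cloud(c,z):
    v,u=np.mgrid[:384,:512]; K=c["camera_matrix"]
    q=cv2.undistortPoints(np.stack([u.ravel(),v.ravel()],1).astype(float)[:,None],K,np.array([c["k1"],0,0,0.]))[:,0]
    d=np.c_[q[:,0],-q[:,1],-np.ones(len(q))]@c["attitude"].T
    return (c["origin"]+d*z.reshape(-1,1)).reshape(384,512,3)
def circ(P):
    A=np.c_[2*P[:,:2],np.ones(len(P))]; s=np.linalg.lstsq(A,(P[:,:2]**2).sum(1),rcond=None)[0]
    return s[:2],np.sqrt(s[2]+s[:2]@s[:2])
E
python3 - <<'E'
from h import *
import pickle
d=pickle.load(open("d.pkl","rb"))
for n in("top","side"):
    p,z,c=d[n]; X=cloud(c,z)
    m=blobs(p,"white")[0]>0
    ctr=np.array([.517,-.223])
    for _ in range(4):
        r=np.linalg.norm(X[...,:2]-ctr,axis=-1); s=(r<.034)&(r>.018)&(X[...,2]>.143)&(X[...,2]<.16)
        ctr,R=circ(X[s])
    print(n,"ring",ctr.round(4),R.round(4),s.sum(),np.median(X[s][:,2]).round(4))
    r=np.linalg.norm(X[...,:2]-ctr,axis=-1); s=(r>.04)&(r<.08)&(X[...,2]>.13)&(X[...,2]<.16)
    v=X[s][:,:2].mean(0)-ctr; print(" arm dir deg",np.degrees(np.arctan2(v[1],v[0])).round(1),s.sum())
    for nm,h in(("yellow",(.481,.069)),("red",(.5,.178))):
        r=np.linalg.norm(X[...,:2]-h,axis=-1); s=(r<.035)&(X[...,2]>.135)
        print(" ",nm,"mean",X[s].mean(0).round(4),"min",X[s].min(0).round(3),"max",X[s].max(0).round(3))
    if n=="top":
        m,bs=blobs(p,"white")
        for b in bs:
            (u,v),r=cv2.minEnclosingCircle(b)
            if abs(u-350)<3 and r<12: (e,ax,_)=cv2.fitEllipse(b);print(" hole",e,ax,plane(c,e,.145))
E
```

```text
top ring [ 0.5181 -0.2218] 0.0248 225 0.1495
 arm dir deg 30.0 135
  yellow mean [0.4802 0.067  0.1679] min [0.455 0.041 0.14 ] max [0.508 0.095 0.176]
  red mean [0.498  0.1718 0.167 ] min [0.473 0.149 0.14 ] max [0.524 0.202 0.177]
 hole (350.422119140625, 153.5991668701172) (18.89188575744629, 19.194238662719727) [ 0.51829185 -0.22480125  0.145     ]
side ring [ 0.5146 -0.2212] 0.0258 130 0.1486
 arm dir deg 32.0 62
  yellow mean [0.4689 0.0782 0.1616] min [0.45  0.043 0.135] max [0.503 0.096 0.175]
  red mean [0.4873 0.1853 0.1618] min [0.469 0.153 0.135] max [0.521 0.205 0.176]
```

Request:
{"name": "jog_arm", "arguments": {
  "targets": [-0.4,-0.37,0,0,85,-0.86,-0.79,0,0,85,-0.86,-0.79,0,0,85,-0.86,-0.79,0,0,85,-0.86,-0.79,0,0,85,-0.86,-0.79,0,0,85,-0.86,-0.79,0,0,85,-0.86,-0.79,0,0,85]
}}

```text
clock: 0.9
ee_pos: [0.3213, -0.3381, 0.4046]
ee_rot: [[0.36, -0.933, -0.0], [-0.933, -0.36, 0.0], [-0.0, 0.0, -1.0]]
ft_force: [0.7, -0.7, 0.5]
gripper_width: 0.999
```

Request:
{"name": "jog_arm", "arguments": {
  "targets": [-0.86,-0.79,0,0,85,-0.86,-0.79,0,0,85,-0.86,-0.79,0,0,85,-0.86,-0.79,0,0,85,-0.86,-0.79,0,0,85,-0.86,-0.79,0,0,85,-0.86,-0.79,0,0,85,-0.86,-0.79,0,0,85]
}}

```text
clock: 1.7
ee_pos: [0.4237, -0.0772, 0.4046]
ee_rot: [[0.361, -0.933, -0.0], [-0.933, -0.361, -0.0], [-0.0, 0.0, -1.0]]
ft_force: [-0.1, -0.1, 0.4]
gripper_width: 0.995
```

Request:
{"name": "jog_arm", "arguments": {
  "targets": [-0.8,-0.74,0,0,85,-0.8,-0.74,0,0,85,-0.8,-0.74,0,0,85,-0.8,-0.74,0,0,85,-0.5,-0.46,0,0,85,-0.16,-0.14,0,0,85,0,0,0,0,85,0,0,0,0,85]
}}

```text
clock: 2.5
ee_pos: [0.4808, 0.0664, 0.4044]
ee_rot: [[0.359, -0.933, -0.001], [-0.933, -0.359, -0.001], [0.001, 0.002, -1.0]]
ft_force: [0.1, -0.2, -0.1]
gripper_width: 0.994
```

```bash
python3 - <<'E'
from cell import env
import cv2
print(env.state()["ee_pos"])
p,_=env.snapshot("side"); cv2.imwrite("pics/s1.png",p[:,:,::-1])
E
```

```text
[0.48078806 0.06644917 0.40444925]
```

View pics/s1.png

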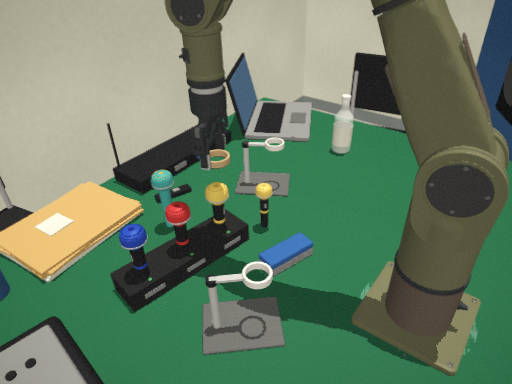

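Picture 4 shows the open gripper straight above the yellow head (fingers near (208,150), head at (217,193)). The state agrees to within 2 mm, so I descend.

Request:
{"name": "jog_arm", "arguments": {
  "targets": [-0.04,0,0.7,0,85,0,0,0.8,0,85,0,0,0.8,0,85,0,0,0.6,0,85,0,0,0.28,0,85,0,0,0,0,85,0,0,0,0,85]
}}

```text
clock: 3.25
ee_pos: [0.4811, 0.0685, 0.3099]
ee_rot: [[0.36, -0.933, 0.001], [-0.933, -0.36, -0.0], [0.0, -0.001, -1.0]]
ft_force: [0.1, 0.4, 0.2]
gripper_width: 0.991
```

Request:
{"name": "jog_arm", "arguments": {
  "targets": [0,0,0,0,45,0,0,0,0,45,0,0,0,0,45,0,0,0,0,45,0,0,0,0,45,0,0,0,0,45,0,0,0,0,45,0,0,0,0,45],
  "grip_force": 50
}}

```text
clock: 4.05
ee_pos: [0.4813, 0.0691, 0.3105]
ee_rot: [[0.36, -0.933, 0.002], [-0.933, -0.36, 0.0], [0.0, -0.002, -1.0]]
ft_force: [-0.4, 0.4, 7.6]
gripper_width: 0.614
```

```bash
python3 - <<'E'
from cell import env
import cv2,numpy as np
s=env.state();print(s["ee_pos"],s["gripper_width"]*85.4,s["ft_force"])
p,_=env.snapshot("side"); cv2.imwrite("pics/s2.png",cv2.resize(p[90:290,90:330],None,fx=3,fy=3)[:,:,::-1])
E
```

```text
[0.48129876 0.0691376  0.31049169] 52.393272478531 [-0.40880702  0.41641981  7.61464508]
```

View pics/s2.png

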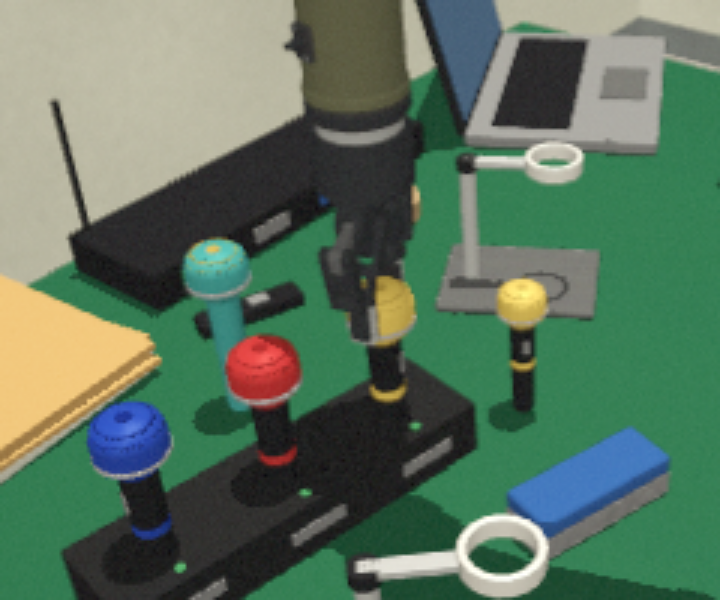

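Picture 5 shows the jaws closed on the yellow head's band, with the opening stopped at 52 mm. Red and blue are untouched. I lift straight up about 180 mm.

Request:
{"name": "jog_arm", "arguments": {
  "targets": [0,0,-0.3,0,45,0,0,-0.6,0,45,0,0,-0.8,0,45,0,0,-0.9,0,45,0,0,-0.9,0,45,0,0,-0.9,0,45,0,0,-0.9,0,45,0,0,-0.7,0,45]
}}

```text
clock: 4.9
ee_pos: [0.4804, 0.0689, 0.4914]
ee_rot: [[0.36, -0.933, 0.001], [-0.933, -0.36, 0.0], [0.0, -0.001, -1.0]]
ft_force: [-0.2, 0.1, -2.4]
gripper_width: 0.616
```

Request:
{"name": "jog_arm", "arguments": {
  "targets": [0,0,0,0,45,0,0,0,0,45]
}}

```text
clock: 5.1
ee_pos: [0.4804, 0.0689, 0.4892]
ee_rot: [[0.361, -0.933, -0.0], [-0.933, -0.361, -0.0], [0.0, 0.0, -1.0]]
ft_force: [0.2, 0.7, -2.4]
gripper_width: 0.61
```

```bash
python3 - <<'E'
from cell import env
import cv2,numpy as np
s=env.state();print(s["ee_pos"],s["gripper_width"]*85.4,s["ft_force"])
R=s["ee_rot"];print((R.T@(np.array([.517,-.222,s["ee_pos"][2]])-s["ee_pos"])/.03).round(2))
p,_=env.snapshot("side"); cv2.imwrite("pics/s3.png",cv2.resize(p[50:250,90:330],None,fx=3,fy=3)[:,:,::-1])
E
```

```text
[0.48036247 0.06887221 0.48918046] 52.07826459772774 [ 0.16325443  0.73860766 -2.38460084]
[9.48 2.36 0.  ]
```

View pics/s3.png

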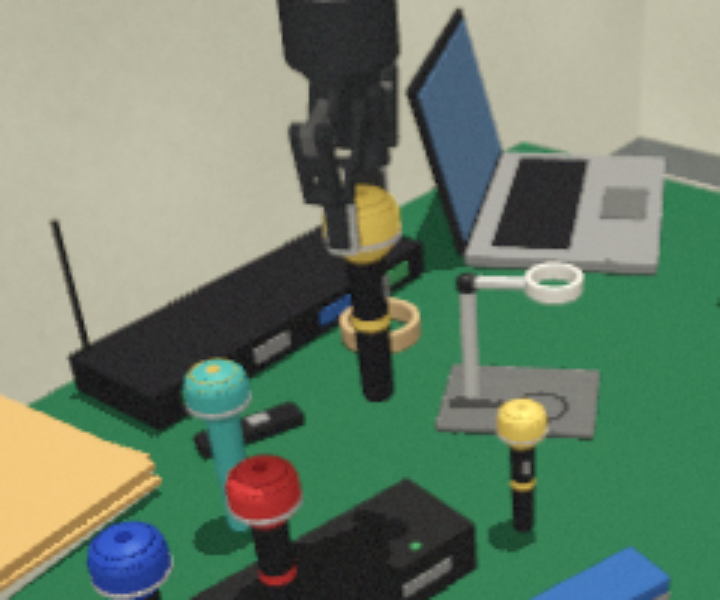

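Picture 6 shows the mic free of the charger and hanging upright, with red and blue still standing. The 2.4 N load matches its weight. I carry it to the ring next.

Request:
{"name": "jog_arm", "arguments": {
  "targets": [0.4,0.1,0,0,45,0.8,0.2,0,0,45,0.9,0.22,0,0,45,0.9,0.22,0,0,45,0.9,0.22,0,0,45,0.9,0.22,0,0,45,0.9,0.22,0,0,45,0.9,0.22,0,0,45]
}}

```text
clock: 5.95
ee_pos: [0.5064, -0.1355, 0.488]
ee_rot: [[0.36, -0.933, -0.003], [-0.933, -0.36, -0.0], [-0.001, 0.003, -1.0]]
ft_force: [0.9, 0.5, -2.4]
gripper_width: 0.613
```

Request:
{"name": "jog_arm", "arguments": {
  "targets": [0.9,0.22,0,0,45,0.8,0.2,0,0,45,0.6,0.16,0,0,45,0.4,0.12,0,0,45,0.18,0.04,0,0,45,0,0,0,0,45,0,0,0,0,45,0,0,0,0,45]
}}

```text
clock: 6.75
ee_pos: [0.5175, -0.2206, 0.4893]
ee_rot: [[0.362, -0.932, -0.0], [-0.932, -0.362, 0.001], [-0.001, -0.0, -1.0]]
ft_force: [-0.4, 0.3, -2.1]
gripper_width: 0.612
```

```bash
python3 - <<'E'
from cell import env
from h import *
s=env.state();print(s["clock"],s["ee_pos"],s["gripper_width"]*85.4,s["ft_force"])
R=s["ee_rot"];print((R.T@(np.array([.517,-.222,s["ee_pos"][2]])-s["ee_pos"])/.03).round(2))
p,z=env.snapshot("side"); c=env.camera_params("side"); X=cloud(c,z)
# held mic: dark handle points near tool axis, by height
r=np.linalg.norm(X[...,:2]-s["ee_pos"][:2],axis=-1)
for a in np.arange(.17,.36,.015):
    m=(r<.045)&(X[...,2]>a)&(X[...,2]<a+.015)
    if m.sum(): print(round(a,3),m.sum(),(X[m].mean(0)[:2]-s["ee_pos"][:2]).round(4))
cv2.imwrite("pics/s4.png",cv2.resize(p[50:250,150:390],None,fx=3,fy=3)[:,:,::-1])
E
```

```text
6.75 [ 0.51750494 -0.22056564  0.48928641] 52.23794730257942 [-0.4444374   0.31415415 -2.11714319]
[ 0.04  0.03 -0.  ]
0.185 36 [-0.0078  0.0071]
0.2 43 [-0.0078  0.0077]
0.215 49 [-0.0078  0.0076]
0.23 49 [-0.0082  0.007 ]
0.245 49 [-0.0095  0.0079]
0.26 49 [-0.0092  0.008 ]
0.275 60 [-0.0098  0.0062]
0.29 53 [-0.0094  0.0086]
0.305 45 [-0.0119  0.0132]
0.32 104 [-0.017   0.0192]
0.335 126 [-0.0164  0.017 ]
0.35 92 [-0.0096  0.006 ]
```

View pics/s4.png

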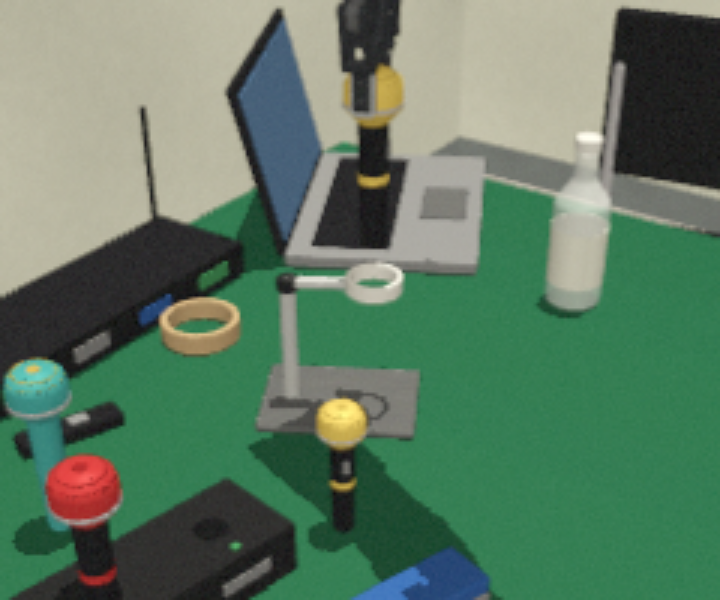

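Picture 7 shows the mic directly above the ring, foot about 35 mm clear, ring at crop (374,283). The handle slices confirm it is vertical and on axis to within 2 mm, so I lower it.

Request:
{"name": "jog_arm", "arguments": {
  "targets": [0,0,0.4,0,45,0,0,0.7,0,45,0,0,0.7,0,45,0,0,0.7,0,45,0,0,0.7,0,45,0,0,0.6,0,45,0,0,0.5,0,45,0,0,0.3,0,45]
}}

```text
clock: 7.6
ee_pos: [0.5173, -0.2211, 0.3503]
ee_rot: [[0.362, -0.932, -0.001], [-0.932, -0.362, 0.001], [-0.001, 0.001, -1.0]]
ft_force: [-0.2, -0.5, -3.0]
gripper_width: 0.615
```

Request:
{"name": "jog_arm", "arguments": {
  "targets": [0,0,0.3,0,45,0,0,0.2,0,45,0,0,0.1,0,45,0,0,0.1,0,45,0,0,0,0,45,0,0,0,0,45]
}}

```text
clock: 8.2
ee_pos: [0.5175, -0.2219, 0.3306]
ee_rot: [[0.36, -0.933, 0.001], [-0.933, -0.36, -0.0], [0.001, -0.0, -1.0]]
ft_force: [-0.5, 0.0, -2.5]
gripper_width: 0.612
```

```bash
python3 - <<'E'
from cell import env
from h import *
s=env.state();print(s["clock"],s["ee_pos"],s["gripper_width"]*85.4,s["ft_force"])
p,z=env.snapshot("side")
cv2.imwrite("pics/s5.png",cv2.resize(p[90:210,200:330],None,fx=5,fy=5)[:,:,::-1])
E
```

```text
8.2 [ 0.51745209 -0.2218959   0.33062377] 52.25117495087368 [-0.47865011  0.03164975 -2.52715015]
```

View pics/s5.png

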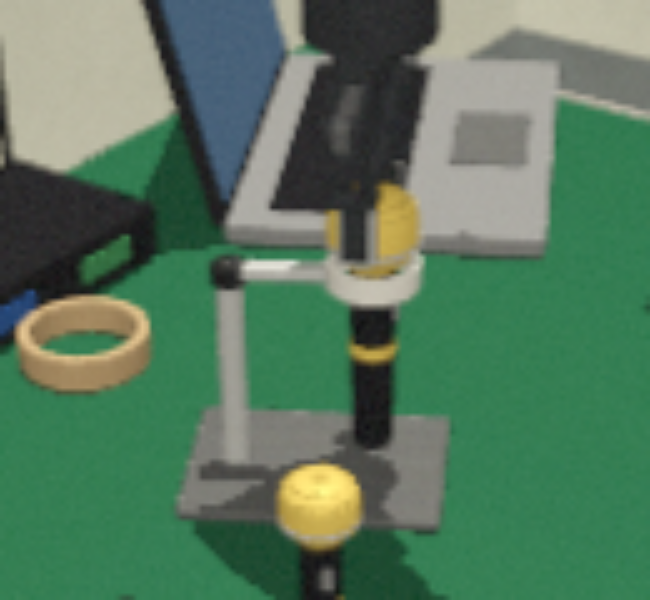

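Picture 8 shows the handle through the ring and the head just above the rim, with no contact force yet. I creep down the last few millimetres.

Request:
{"name": "jog_arm", "arguments": {
  "targets": [0,0,0.05,0,45,0,0,0.05,0,45,0,0,0,0,45,0,0,0,0,45]
}}

```text
clock: 8.65
ee_pos: [0.5174, -0.2218, 0.3273]
ee_rot: [[0.361, -0.933, -0.0], [-0.933, -0.361, -0.0], [0.0, 0.0, -1.0]]
ft_force: [-0.0, -0.2, -1.7]
gripper_width: 0.611
```

Request:
{"name": "jog_arm", "arguments": {
  "targets": [0,0,0.04,0,45,0,0,0,0,45,0,0,0,0,45]
}}

```text
clock: 8.95
ee_pos: [0.5174, -0.2219, 0.3261]
ee_rot: [[0.36, -0.933, 0.0], [-0.933, -0.36, -0.0], [0.0, -0.0, -1.0]]
ft_force: [-0.0, 0.1, -1.0]
gripper_width: 0.612
```

Request:
{"name": "jog_arm", "arguments": {
  "targets": [0,0,0.03,0,45,0,0,0,0,45,0,0,0,0,45]
}}

```text
clock: 9.25
ee_pos: [0.5176, -0.2221, 0.3254]
ee_rot: [[0.36, -0.933, 0.001], [-0.933, -0.36, -0.001], [0.001, -0.001, -1.0]]
ft_force: [1.1, -1.6, 0.5]
gripper_width: 0.611
```

The load has gone from -2.4 N to about 0, so the head is resting on the ring, at the predicted height of 0.3255. I release and then retreat upward.

Request:
{"name": "jog_arm", "arguments": {
  "targets": [0,0,0,0,60,0,0,0,0,70,0,0,0,0,80,0,0,0,0,85,0,0,0,0,85,0,0,0,0,85]
}}

```text
clock: 9.85
ee_pos: [0.5173, -0.2218, 0.3252]
ee_rot: [[0.361, -0.933, -0.0], [-0.933, -0.361, -0.0], [0.0, 0.0, -1.0]]
ft_force: [0.4, 1.0, 0.1]
gripper_width: 0.996
```

Request:
{"name": "jog_arm", "arguments": {
  "targets": [0,0,-0.2,0,85,0,0,-0.4,0,85,0,0,-0.7,0,85,0,0,-0.8,0,85,0,0,-0.8,0,85,0,0,-0.8,0,85,0,0,0,0,85,0,0,0,0,85]
}}

```text
clock: 10.65
ee_pos: [0.5173, -0.2218, 0.4373]
ee_rot: [[0.36, -0.933, 0.002], [-0.933, -0.36, -0.001], [0.001, -0.001, -1.0]]
ft_force: [0.3, 0.4, 0.3]
gripper_width: 0.995
```

```bash
python3 - <<'E'
from cell import env
from h import *
s=env.state();print(s["clock"],s["ee_pos"],s["gripper_width"]*85.4,s["ft_force"])
p,z=env.snapshot("side");c=env.camera_params("side"); X=cloud(c,z)
r=np.linalg.norm(X[...,:2]-[.517,-.222],axis=-1)
for a in np.arange(.015,.2,.015):
    m=(r<.035)&(X[...,2]>a)&(X[...,2]<a+.015)
    if m.sum(): print(round(a,3),m.sum(),(X[m].mean(0)[:2]-[.517,-.222]).round(4))
cv2.imwrite("pics/s6.png",cv2.resize(p[50:290,90:330],None,fx=2.5,fy=2.5)[:,:,::-1])
E
```

```text
10.65 [ 0.51730186 -0.22179068  0.43728693] 84.98659907943807 [0.28541284 0.35612333 0.29331854]
0.015 13 [-0.008   0.0059]
0.03 33 [-0.0081  0.0074]
0.045 34 [-0.0081  0.0073]
0.06 33 [-0.0083  0.0076]
0.075 38 [-0.0088  0.0079]
0.09 44 [-0.0078  0.0063]
0.105 44 [-0.0074  0.0073]
0.12 22 [-0.0088  0.0087]
0.135 103 [-0.0084  0.0163]
0.15 90 [-0.0146  0.014 ]
0.165 97 [-0.0129  0.0151]
0.18 114 [-0.0064  0.0059]
```

View pics/s6.png

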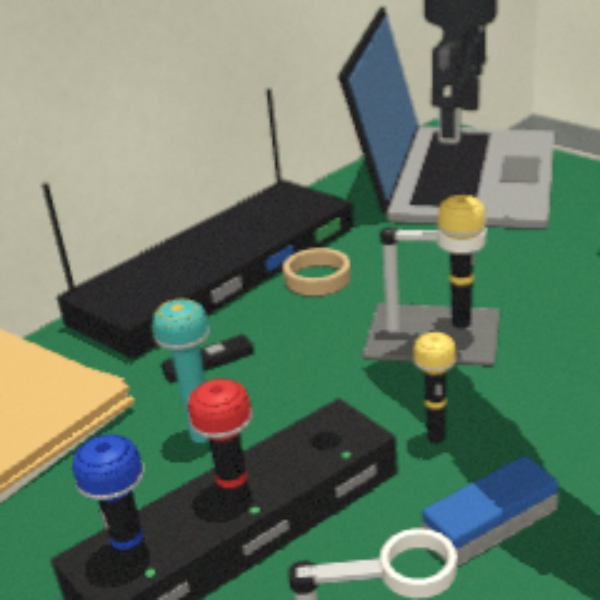

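Picture 9 shows the yellow mic hanging upright in the ring (crop (461,230)), the gripper clear above it, and red and blue standing in the charger. I hand in the job.

```bash
python3 -c "
from cell import env
print(env.finish_job())"
```

```text
the job is handed in; nothing more can be done
None
```

The yellow microphone is hanging by its head in the white ring of the right-hand desk holder, and I have handed the job in. I gripped it by the head band, lifted it straight out of the charger and lowered it through the ring. I let go only once the force reading showed its weight resting on the ring, at about 10 s on the robot's clock.

- **Microphone:** the last picture and depth check show the handle upright, on the ring's axis within about 2 mm. The tool height at contact was 0.3254 m, against 0.3255 m predicted for a seated head.
- **Surroundings:** red and blue still stand in the charger, judged by eye from the last picture rather than measured. The gripper is open and about 11 cm above where it let go.
- **Disagreement:** the two cameras put the ring's centre about 3.5 mm apart. I used a point between them, and the fit was loose enough to allow it. No check failed.

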